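# Load the specimen case and set its stop screw

## Robot

A 6-joint arm with a two-finger parallel gripper is mounted at the origin on the work surface. World frame = base frame: x ahead of the robot, y to its left, z up, the work surface at z = 0. Lengths are in mm, angles in rad, forces in N, time in s.
With the tool pointing down it reaches from about 300 to 775 mm from the base axis. Payload 14.6 kg.
Tool frame: the origin (TCP) lies between the finger pads; the fingertips stand 11 mm ahead of it and the grasp point (between the pads) lies 8 mm behind it; z points along the fingers, y is the line along which they close (so a half turn about z gives the same grasp; the last joint's range is limited). The gripper opens to 94 mm and grips with 3 to 60 N. Pads are 16 mm wide; open, the fingers measure 119 mm over their backs; the gripper's body (75 mm by 177 mm) begins 78 mm behind the grasp point.
Start: joints at [-1.371, 0.3, 1.521, -0, 1.321, -0.067], TCP at [144.999, -530.532, 216.446] pointing down, gripper open.
Joint ranges: [-3.03, 3.03], [-0.79, 2.21], [0.23, 2.52], [-1.04, 4.18], [0, 3.07], [-2.55, 2.55]. Speed limits (rad/s): [2.22, 2.22, 2.57, 3.14, 3.14, 3.14].

## Interface

Orientations are given as [roll, pitch, yaw] about the fixed x, y, z axes, in that order (R = Rz(yaw) Ry(pitch) Rx(roll)).
In Python, from cell import manip gives the robot as it stands. The module is installed in compiled form; this text tells all that it offers.
- The arm moves only by the tool arm_command, never from a script. Its argument "rows" is one flat list of numbers, 5 for each row, row after row: the shift along the world's x, y, z in mm, then the turn about the world's z in degrees, then the finger opening in mm, from 0 to 94. In form: [dx, dy, dz, twist, jaw, dx, dy, dz, twist, jaw, ...]. A call has 1 to 5 rows; each row shifts and turns the commanded pose from where the row before left it; what a row does not reach is not made up. A row lasts 1/8 s, in which the tool goes at most 62.5 mm and 10.7 degrees, less where a joint would pass 70% of its speed; a pose out of reach is approached as far as the arm can. A call is refused whole if a number of a shift passes 62.5 or a number of a turn 10.7, either way. A call with a gripper value outside its range is refused whole. The fingers move at their own pace and stop on an object; "newtons" is the grip in N (left out, the last holds). Time passes only in rows, so rows that do not move let the fingers close. It gives the time, the measured TCP pose, the force and the opening at its end, in the units of the state.
- manip.read_state(): the state, without advancing time (a new reading comes with each control period).
- manip.camera(name): name is "side" or "top"; returns a dict with "image" (420x560x3 uint8, blue, green, red), "z_map" (420x560 float32, mm along the optical axis (not along the pixel's ray), 0 where there is no reading), "fx", "fy", "cx", "cy" (pixels), "pose" (4x4, takes a point from camera to world coordinates). Camera axes: x right, y down, z forward; pixel columns grow to the right and rows downward; lengths in mm; the calibration is good to about 2 mm. A picture is of the moment at which its call begins.
- manip.sign_off(): hands the job in, once; it reports no verdict.
The state is a dict: "clock": time; "joints": joint angles; "qd": joint speeds; "effort": joint torques, N m; "eef_pos": TCP position; "eef_rot": TCP orientation; "wrist_force": force on the tool from outside, world axes, zero at the start; "moment": the same for the moment, N m; "finger_gap": finger opening in mm.
Only numpy, scipy, OpenCV 4.12 (cv2) and the standard library are available. Lean on these libraries where they do the work, as an engineer would, in place of code of your own. Each camera call takes 0.05 s, during which the arm holds its last target. There are 200 camera calls.

## Task

Open the case's hood lid until it rests back on its stop, and lay every test bar from the bench flat in a slot of its own in the case. With the bars in, turn the winged stop screw clockwise until it bottoms, back it off a quarter turn, and then close the lid fully. Leave the load cell, the jar and the mug on the bench where they are.

Things in the scene. Friction and masses are not known exactly. Their poses are not given: they have to be found in the camera images.
- case: specimen case fixed to the bench: aluminium tray under a hood lid, outer 152 mm (its x) by 250 mm (its y), rim 28 mm high; origin at the centre of its underside, x points from the handle side to the hinge side, z up. Inside: 144 mm long along x, floor 6 mm thick, two rails along y at x = -48 and +48 mm (24 mm wide, top 18 mm above the bench). The stop screw stands at x 0, y +88 mm
- lid (a joint): angle of the hood lid: 0 shut, 1.9 resting open on its stop. Outer height of the shut case 84 mm. Lid about 0.45 kg with a slightly damped hinge; let go below about 1.1 it falls shut, above that it falls open onto its stop
- lid_hinge (a point): point on the hinge axis of the lid, mid-width of the case, at the rim 28 mm above the bench; the axis runs along the case's y
- lid_handle (a point): middle of the lid's bar handle, which moves with the lid: black round bar, 10 mm dia, 100 mm long, along the case's y, held 40 mm clear of the hood's front wall by two legs at its ends; with the lid shut it is 56 mm above the bench and 192 mm horizontally from the hinge axis
- screw (a joint): rotation of the stop screw, rad: grows when turned clockwise seen from above (tightening, moves down 5 mm a turn); bottoms at 4.0 against a hard stop; 1.57 is a quarter turn. Friction about 0.06 N m; it stays where it is left
- screw_grip (a point): on the screw's vertical axis at the height to grip (about 60 mm above the bench), in the winged steel head: a flat wing 50 mm long (along this point's x), 12 mm thick (its y), 26 mm tall (14 mm below to 12 mm above this point), over a 32 mm hub. Reachable only with the lid open; the wing stands above everything else in the tray
- slot0 (a point): slot 0 of the case: where the centre of a seated bar comes (24 mm above the bench, at x 0, y -98 mm in the case frame); the bar lies along the case's x. Slots are 44 mm apart, slot 0 the farthest from the screw; any bar may go in any slot, one per slot. Each is 32 mm wide between lugs on the rails, whose tops are 26 mm above the bench; between the rails it is open down to the floor
- bar0: aluminium dogbone test bar, 130 mm long (its x), 12 mm thick (its z), about 0.09 kg: ends 24 mm wide and 34 mm long, waist 14 mm wide and about 62 mm long; origin at its centre, 6 mm above the bench as it lies; some bars may be absent
- slot1 (a point): slot 1 of the case: where the centre of a seated bar comes (24 mm above the bench, at x 0, y -54 mm in the case frame); the bar lies along the case's x. Slots are 44 mm apart, slot 0 the farthest from the screw; any bar may go in any slot, one per slot. Each is 32 mm wide between lugs on the rails, whose tops are 26 mm above the bench; between the rails it is open down to the floor
- bar1: aluminium dogbone test bar, 130 mm long (its x), 12 mm thick (its z), about 0.09 kg: ends 24 mm wide and 34 mm long, waist 14 mm wide and about 62 mm long; origin at its centre, 6 mm above the bench as it lies; some bars may be absent
- slot2 (a point): slot 2 of the case: where the centre of a seated bar comes (24 mm above the bench, at x 0, y -10 mm in the case frame); the bar lies along the case's x. Slots are 44 mm apart, slot 0 the farthest from the screw; any bar may go in any slot, one per slot. Each is 32 mm wide between lugs on the rails, whose tops are 26 mm above the bench; between the rails it is open down to the floor
- bar2: aluminium dogbone test bar, 130 mm long (its x), 12 mm thick (its z), about 0.09 kg: ends 24 mm wide and 34 mm long, waist 14 mm wide and about 62 mm long; origin at its centre, 6 mm above the bench as it lies; some bars may be absent
- slot3 (a point): slot 3 of the case: where the centre of a seated bar comes (24 mm above the bench, at x 0, y 34 mm in the case frame); the bar lies along the case's x. Slots are 44 mm apart, slot 0 the farthest from the screw; any bar may go in any slot, one per slot. Each is 32 mm wide between lugs on the rails, whose tops are 26 mm above the bench; between the rails it is open down to the floor
- bar3: aluminium dogbone test bar, 130 mm long (its x), 12 mm thick (its z), about 0.09 kg: ends 24 mm wide and 34 mm long, waist 14 mm wide and about 62 mm long; origin at its centre, 6 mm above the bench as it lies; some bars may be absent
- loadcell: steel load cell, 60 mm dia disc with a 28 mm stub on top, 52 mm tall, origin under its centre; bystander
- jar: closed jar, 56 mm dia, 62 mm tall, origin under its centre; bystander
- mug: white mug, 80 mm dia, 90 mm tall, origin under its centre; bystander
Things that resemble listed ones, but are neither listed nor needed, are in the scene too. What is shaped like the bar2 but yellow is not meant.

How it is judged (in metres and radians):
On the way, in this order (a step that is already met when the one before it is completed fails the run):
1. the lid rests open on its stop (value of joint lid above 1.8 rad), for 0.3 s.
2. every bar lies in a slot (((horizontal distance between bar0 and slot0 below 0.012 m and z of bar0 in the frame of slot0 below 0.005 m) or (horizontal distance between bar0 and slot1 below 0.012 m and z of bar0 in the frame of slot1 below 0.005 m) or (horizontal distance between bar0 and slot2 below 0.012 m and z of bar0 in the frame of slot2 below 0.005 m) or (horizontal distance between bar0 and slot3 below 0.012 m and z of bar0 in the frame of slot3 below 0.005 m)) and angle between the x axis of each of bar0, bar1, bar2, bar3 and the x axis of case, either way round below 0.15 rad and angle between the z axis of each of bar0, bar1, bar2, bar3 and the z axis of case, either way round below 0.12 rad and ((horizontal distance between bar1 and slot0 below 0.012 m and z of bar1 in the frame of slot0 below 0.005 m) or (horizontal distance between bar1 and slot1 below 0.012 m and z of bar1 in the frame of slot1 below 0.005 m) or (horizontal distance between bar1 and slot2 below 0.012 m and z of bar1 in the frame of slot2 below 0.005 m) or (horizontal distance between bar1 and slot3 below 0.012 m and z of bar1 in the frame of slot3 below 0.005 m)) and ((horizontal distance between bar2 and slot0 below 0.012 m and z of bar2 in the frame of slot0 below 0.005 m) or (horizontal distance between bar2 and slot1 below 0.012 m and z of bar2 in the frame of slot1 below 0.005 m) or (horizontal distance between bar2 and slot2 below 0.012 m and z of bar2 in the frame of slot2 below 0.005 m) or (horizontal distance between bar2 and slot3 below 0.012 m and z of bar2 in the frame of slot3 below 0.005 m)) and ((horizontal distance between bar3 and slot0 below 0.012 m and z of bar3 in the frame of slot0 below 0.005 m) or (horizontal distance between bar3 and slot1 below 0.012 m and z of bar3 in the frame of slot1 below 0.005 m) or (horizontal distance between bar3 and slot2 below 0.012 m and z of bar3 in the frame of slot2 below 0.005 m) or (horizontal distance between bar3 and slot3 below 0.012 m and z of bar3 in the frame of slot3 below 0.005 m))), for 0.3 s.
3. the stop screw is turned down until it bottoms (value of joint screw above 3.9 rad), for 0.2 s.
4. the screw is backed off a quarter turn (value of joint screw between 2.13 and 2.73 rad), for 0.3 s.
5. the lid is shut (value of joint lid below 0.06 rad), for 0.3 s.
At the end, for the whole second after the job is handed in: Every bar lies flat in a slot of the case (within 12 mm of the slot's point, not over 5 mm above it, aligned within 0.15 rad), the screw is backed off a quarter turn (1.57 +/- 0.30 rad) from its bottom, and the lid is shut (within 0.06 rad), all at rest (all of step 2 and all of step 4 and value of joint lid below 0.06 rad and linear speed of each of bar0, bar1, bar2, bar3 below 0.03 m/s); the robot touches nothing.
It fails at once if the load cell, jar or mug is moved by more than 50 mm (distance of any of loadcell, jar, mug from where it was at the start of the episode above 0.05 m).
Of bar0, bar1, bar2, bar3 only 2 to 4 are there at a start; the rules pass over those that are not, and their reading is None.
At some moment in a run one of bar0, bar1, bar2, bar3 may be knocked a few centimetres aside while the robot is not near it.
Once in a run the grip may slacken for a moment while it holds something.
It also fails if it takes over 210 s, if anything falls off the work surface, if the arm or the gripper's body presses on something with over 40 N, if the wrist force passes 120 N, or if a joint passes its speed limit or range.

## Working session

There is one attempt and no reset: what is moved stays moved. The work goes in short steps, Python scripts to look and compute and a tool call to move; the robot and the scene stay as the last step left them, time stands still between calls to the robot, and variables do not carry over. Pictures are saved under pics/ and viewed, on a budget of 14 in all, crops included, one or two more only if the job needs it, and the job is handed in when it is done.

Besides the shell and the picture viewer there is one more tool, called after ">>>" as a command line: name --argument value ..., lists and objects as JSON in quotes. arm_command: Moves the arm, as the interface text tells. Its arguments: {"type":"object","properties":{"rows":{"type":"array","items":{"type":"number"}},"newtons":{"type":"number"}},"required":["rows"]}

```bash
mkdir -p pics; ls
python3 - <<'E'
from cell import manip
import cv2,numpy as np
s=manip.read_state();print({k:np.round(v,3).tolist() for k,v in s.items()})
for n in("top","side"):
    c=manip.camera(n);cv2.imwrite(f"pics/{n}0.png",c["image"]);np.savez(f"pics/{n}0.npz",**c)
    print(n,c["fx"],c["fy"],c["cx"],c["cy"],np.round(c["pose"],3).tolist())
E
```

```text
pics
{'clock': 0.0, 'joints': [-1.371, 0.301, 1.522, -0.0, 1.321, -0.067], 'qd': [-0.0, -0.001, -0.001, 0.0, -0.001, 0.001], 'effort': [-0.002, -53.181, -35.273, 0.071, 0.024, -0.0], 'eef_pos': [144.949, -530.293, 215.86], 'eef_rot': [-3.14, -0.0, 0.267], 'wrist_force': [0.761, -0.462, 0.252], 'moment': [0.037, -0.02, -0.015], 'finger_gap': 93.531}
top 435.0422291912636 435.0422291912636 281.52797408939654 204.86472579834538 [[-0.017, -0.997, 0.075, 405.299], [-1.0, 0.016, -0.016, -87.719], [0.015, -0.075, -0.997, 1210.149], [0.0, 0.0, 0.0, 1.0]]
side 543.4267220295891 543.4267220295891 272.3446699433165 211.79381743425154 [[-0.964, -0.152, 0.217, 250.656], [-0.265, 0.54, -0.799, 816.677], [0.004, -0.828, -0.561, 708.27], [0.0, 0.0, 0.0, 1.0]]
```

View pics/top0.png

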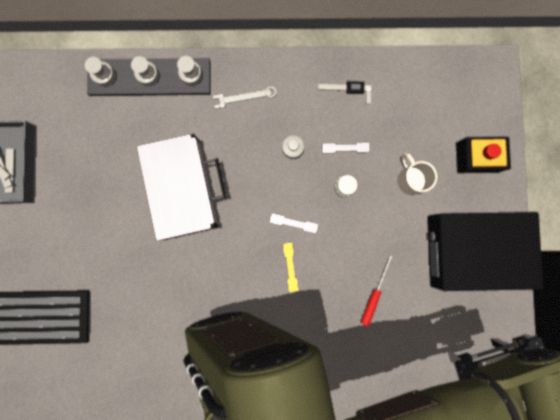

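View pics/side0.png

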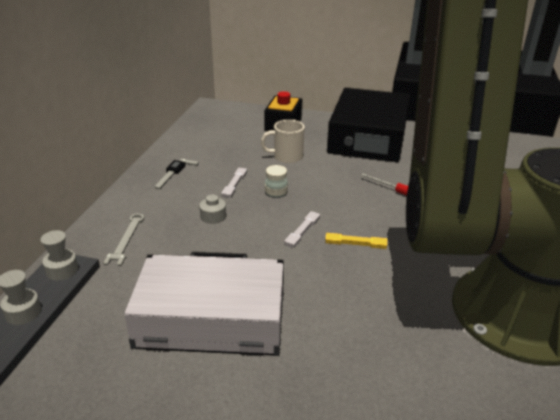

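The top view shows the white hood case at (180,187) with its handle on the right at (217,180). There are white bars at (346,148) and (294,223), a yellow decoy bar at (291,267), the load cell at (292,147), the jar at (346,185) and the mug at (420,177). The side view agrees. The arm still hides the lower right of the top view. Next I'll measure.

```bash
cat > h.py <<'E'
import numpy as np,cv2
def ray(c,uv,z):
    uv=np.atleast_2d(np.float64(uv));P=np.asarray(c["pose"])
    d=np.c_[(uv[:,0]-c["cx"])/c["fx"],(uv[:,1]-c["cy"])/c["fy"],np.ones(len(uv))]@P[:3,:3].T
    o=P[:3,3];return o+d*((z-o[2])/d[:,2])[:,None]
def world(c):
    Z=np.asarray(c["z_map"]);v,u=np.mgrid[:Z.shape[0],:Z.shape[1]]
    p=np.stack([(u-c["cx"])/c["fx"]*Z,(v-c["cy"])/c["fy"]*Z,Z],-1);P=np.asarray(c["pose"])
    return p@P[:3,:3].T+P[:3,3]
def rects(c,mask,z,amin=60):
    out=[]
    for k in cv2.findContours(mask.astype(np.uint8),cv2.RETR_EXTERNAL,cv2.CHAIN_APPROX_NONE)[0]:
        if cv2.contourArea(k)<amin: continue
        w=ray(c,k[:,0,:],z)[:,:2].astype(np.float32)
        (x,y),(a,b),t=cv2.minAreaRect(w)
        if a<b:a,b,t=b,a,t+90
        m=k[:,0].mean(0);out.append((m.round().tolist(),[round(x,1),round(y,1)],[round(a,1),round(b,1)],round((t+90)%180-90,1)))
    return out
E
python3 - <<'E'
from h import *
c=dict(np.load("pics/top0.npz"));im=c["image"];hsv=cv2.cvtColor(im,cv2.COLOR_BGR2HSV)
W=world(c)
m=(hsv[...,2]>190)&(hsv[...,1]<45)
print("bars z12");[print(r) for r in rects(c,m,12)]
print("hood z84");[print(r) for r in rects(c,m,84,2000)]
h=W[...,2]
mm=(h>75)&(h<95);mm[:,:130]=0;mm[:130]=0;mm[250:]=0;mm[:,250:]=0
print("depth hood");[print(r) for r in rects(c,mm,84,500)]
hb=(h>45)&(h<68);hb[:,:205]=0;hb[:,235:]=0;hb[:150]=0;hb[215:]=0
print("handle",hb.sum());p=W[hb];print(p.mean(0),[r for r in rects(c,hb,56,10)])
for (u,v) in[(180,187),(346,148),(294,223),(346,185),(292,147),(420,177),(320,300)]:print(u,v,W[v,u].round(1))
E
```

```text
bars z12
([550.0, 240.0], [385.1, -851.3], [47.6, 45.0], 86.4)
([293.0, 223.0], [445.2, -139.5], [134.3, 29.5], 75.4)
([347.0, 184.0], [549.0, -291.7], [53.1, 53.1], -0.9)
([5.0, 181.0], [577.9, 652.4], [72.5, 20.3], 17.2)
([419.0, 173.0], [580.6, -499.8], [106.3, 86.9], -2.2)
([9.0, 160.0], [629.5, 641.8], [64.6, 16.4], 1.7)
([346.0, 147.0], [654.4, -289.2], [132.6, 26.3], -89.3)
([293.0, 146.0], [660.8, -142.3], [55.9, 53.8], 89.2)
([174.0, 187.0], [552.4, 185.9], [269.3, 164.6], 12.1)
([241.0, 96.0], [800.6, -8.5], [176.5, 38.1], -82.3)
([368.0, 93.0], [806.8, -357.1], [49.3, 17.0], -1.8)
([332.0, 86.0], [829.6, -254.3], [76.5, 11.6], 89.3)
([95.0, 71.0], [883.3, 410.9], [80.0, 47.5], 19.5)
([186.0, 70.0], [884.6, 154.0], [75.7, 46.0], 7.3)
([141.0, 70.0], [884.8, 281.4], [77.3, 49.9], 11.3)
([116.0, 40.0], [971.4, 364.9], [261.1, 46.0], -89.0)
([414.0, 37.0], [971.4, -485.1], [195.6, 46.8], -88.9)
hood z84
([174.0, 187.0], [543.6, 169.4], [253.1, 154.7], 12.1)
depth hood
([176.0, 186.0], [543.8, 167.8], [251.6, 153.3], 12.1)
handle 261
[558.13008248  64.47656968  59.82390845] [([214.0, 184.0], [550.2, 70.4], [137.4, 46.6], 12.0)]
180 187 [540.1 156.1  85.2]
346 148 [ 651.4 -290.2   13.2]
294 223 [ 444.3 -140.7   18. ]
346 185 [ 541.5 -279.    63.1]
292 147 [ 405.3  -87.7 1210.1]
420 177 [ 567.8 -497.     6.1]
320 300 [ 232.4 -208.8    1.9]
```

>>> arm_command --rows '[35,48,0,-1,60,35,48,0,-1,40,35,48,0,-1,34,35,48,0,0,34,35,48,0,0,34]'

```text
clock: 0.72
eef_pos: [320.7, -288.8, 216.4]
eef_rot: [-3.142, -0.0, 0.214]
wrist_force: [0.6, -0.4, -0.0]
finger_gap: 47.5
```

>>> arm_command --rows '[35,48,0,0,34,35,48,0,0,34,35,48,0,0,34,35,48,0,0,34,35,48,0,0,34]'

```text
clock: 1.35
eef_pos: [495.8, -48.7, 216.4]
eef_rot: [3.142, 0.0, 0.215]
wrist_force: [0.6, -0.8, -0.1]
finger_gap: 34.1
```

>>> arm_command --rows '[35,48,0,0,34,35,48,0,0,34,3,9,0,0,34,0,0,0,0,34]'

```text
clock: 1.85
eef_pos: [567.6, 54.5, 215.9]
eef_rot: [-3.142, 0.001, 0.215]
wrist_force: [-0.9, 0.0, -0.0]
finger_gap: 34.0
```

Run:
```python
from cell import manip
from h import *
s=manip.read_state();print({k:np.round(s[k],3).tolist() for k in("clock","joints","eef_pos","eef_rot","wrist_force","finger_gap")})
for n in("top","side"):
    c=manip.camera(n);cv2.imwrite(f"pics/{n}1.png",c["image"]);np.savez(f"pics/{n}1.npz",**c)
```

```text
{'clock': 1.85, 'joints': [0.032, 0.346, 1.461, -0.0, 1.335, 1.387], 'eef_pos': [567.63, 54.523, 215.943], 'eef_rot': [-3.142, 0.001, 0.215], 'wrist_force': [-0.918, 0.028, -0.001], 'finger_gap': 34.005}
```

View pics/top1.png

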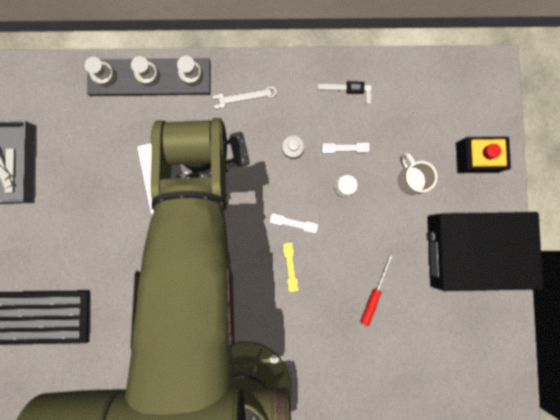

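View pics/side1.png

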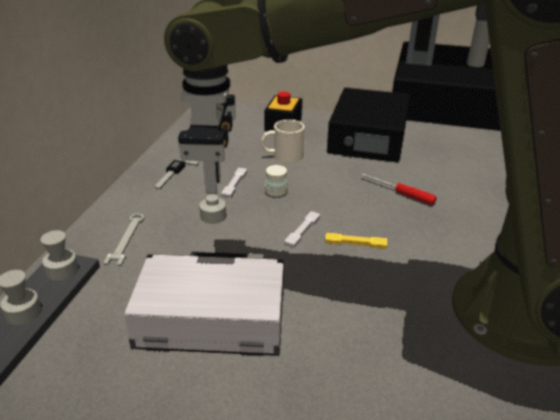

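The arm is now clear of the lower right. Only two white bars are on the bench, at (346,148) and (294,223) in the top view. The yellow one at (291,267) is the decoy. Next I'll descend on the handle.

>>> arm_command --rows '[0,0,-50,0,34,0,0,-50,0,34,0,0,-40,0,34,0,0,-16,0,34,0,0,-12,0,34]' --newtons 12

```text
clock: 2.58
eef_pos: [568.4, 53.8, 48.9]
eef_rot: [3.141, -0.001, 0.214]
wrist_force: [-0.4, 0.2, -0.6]
finger_gap: 34.0
```

>>> arm_command --rows '[0,0,0,0,34,0,0,0,0,20,0,0,0,0,0,0,0,0,0,0,0,0,0,0,0]'

```text
clock: 3.2
eef_pos: [567.9, 56.4, 49.1]
eef_rot: [-3.139, -0.001, 0.215]
wrist_force: [-3.1, 14.0, 3.9]
finger_gap: 9.5
```

>>> arm_command --rows '[-0.6,3,0,0,0,-0.8,3.9,19.9,0,0,-1.3,5.9,19.4,0,0,-1.7,7.9,18.7,0,0,-2.1,9.8,17.7,0,0]'

```text
clock: 3.82
eef_pos: [562.2, 83.4, 125.6]
eef_rot: [3.138, -0.001, 0.214]
wrist_force: [2.7, -10.2, 3.0]
finger_gap: 9.5
```

>>> arm_command --rows '[-2.4,11.4,16.5,0,0,-2.8,13.1,15.3,0,0,-3.1,14.6,13.8,0,0,-3.4,15.9,12.1,0,0,-3.7,17.1,10.4,0,0]'

```text
clock: 4.45
eef_pos: [547.2, 156.3, 194.8]
eef_rot: [3.139, -0.004, 0.213]
wrist_force: [3.2, -5.0, 6.8]
finger_gap: 9.8
```

>>> arm_command --rows '[-3.9,18.1,8.5,0,0,-4,18.8,6.5,0,0,-4.2,19.4,4.4,0,0,-4.2,19.8,2.4,0,0,-4.3,19.8,0.3,0,0]'

```text
clock: 5.08
eef_pos: [525.6, 254.0, 214.8]
eef_rot: [-3.142, -0.002, 0.214]
wrist_force: [5.9, 0.5, 0.5]
finger_gap: 9.3
```

>>> arm_command --rows '[-4.2,19.8,-2,0,0,-4,19,-4,0,0,-4,18,-6,0,0,-3,14,-6,0,0,0,0,0,0,0]'

```text
clock: 5.7
eef_pos: [509.5, 324.9, 195.3]
eef_rot: [-3.142, 0.002, 0.216]
wrist_force: [0.6, 2.4, 1.1]
finger_gap: 10.0
```

Run:
```python
from cell import manip
from h import *
s=manip.read_state();print({k:np.round(s[k],3).tolist() for k in("clock","joints","eef_pos","wrist_force","moment","finger_gap")})
```

```text
{'clock': 5.7, 'joints': [0.507, 0.439, 1.382, 0.001, 1.323, 1.862], 'eef_pos': [509.485, 324.864, 195.27], 'wrist_force': [0.629, 2.42, 1.103], 'moment': [0.488, -0.043, -0.009], 'finger_gap': 9.975}
```

>>> arm_command --rows '[0,0,0,0,34,0,0,0,0,34,0,0,40,0,34,0,-30,40,0,34,-8,-60,0,0,34]'

```text
clock: 6.32
eef_pos: [502.9, 233.5, 279.0]
eef_rot: [-3.141, -0.004, 0.216]
wrist_force: [1.4, -0.4, -1.3]
finger_gap: 34.0
```

>>> arm_command --rows '[-8,-60,0,0,34,-8,-60,0,0,34,-8,-60,0,0,34,-8,-60,0,0,34,-8,-60,0,0,34]'

```text
clock: 6.95
eef_pos: [461.4, -68.4, 276.6]
eef_rot: [3.141, -0.0, 0.214]
wrist_force: [-0.2, 0.4, 0.6]
finger_gap: 33.8
```

>>> arm_command --rows '[-8,-60,-20,0,40,-8,-60,-20,0,40,0,-5,-20,0,40,0,0,0,0,40]'

```text
clock: 7.45
eef_pos: [445.7, -189.4, 216.2]
eef_rot: [-3.14, 0.002, 0.213]
wrist_force: [0.8, 1.1, 0.1]
finger_gap: 40.2
```

Run:
```python
from cell import manip
from h import *
s=manip.read_state();print({k:np.round(s[k],3).tolist() for k in("clock","joints","eef_pos","eef_rot","wrist_force","finger_gap")})
for n in("top","side"):
    c=manip.camera(n);cv2.imwrite(f"pics/{n}2.png",c["image"]);np.savez(f"pics/{n}2.npz",**c)
    if n=="top":
        hsv=cv2.cvtColor(c["image"],cv2.COLOR_BGR2HSV)
        m=(hsv[...,2]>190)&(hsv[...,1]<45);m[:,:260]=0;m[:130]=0;m[:,380:]=0
        [print(r) for r in rects(c,m,12,40)]
a=cv2.imread("pics/top2.png")[120:260,110:250];b=cv2.imread("pics/side2.png")[180:380,90:310]
cv2.imwrite("pics/m2.png",np.hstack([cv2.resize(a,(400,400)),cv2.resize(b,(400,400))]))
```

```text
{'clock': 7.45, 'joints': [-0.477, 0.155, 1.7, -0.0, 1.29, 0.881], 'eef_pos': [445.694, -189.381, 216.178], 'eef_rot': [-3.14, 0.002, 0.213], 'wrist_force': [0.755, 1.113, 0.08], 'finger_gap': 40.169}
([315.0, 231.0], [420.1, -194.9], [42.6, 21.3], 47.8)
([276.0, 219.0], [456.5, -92.0], [36.7, 30.1], 75.1)
([347.0, 184.0], [551.8, -291.8], [53.2, 52.9], -1.5)
([346.0, 147.0], [654.5, -289.2], [132.7, 26.3], -89.1)
([293.0, 146.0], [660.9, -140.9], [59.8, 55.5], -45.6)
```

View pics/m2.png

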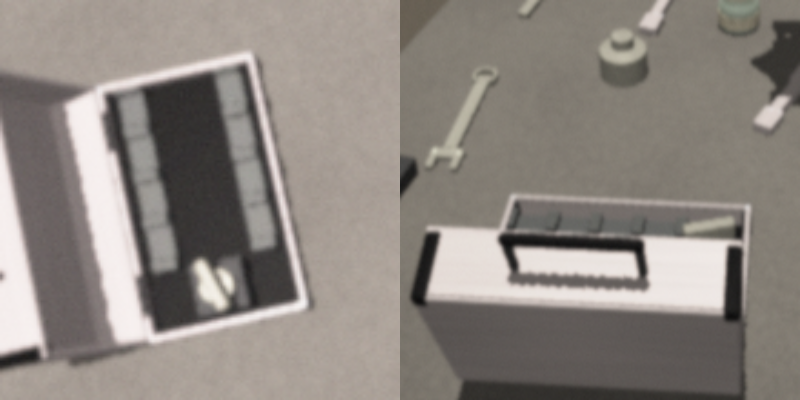

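The lid is open on its stop and the tray is empty. The slot lugs are visible, and the wing sits at about top pixel (184,219). I'll refine the tray and wing poses from this view, and the bars from the first view.

Run:
```python
from h import *
c=dict(np.load("pics/top2.npz"));im=c["image"];W=world(c)
q=[(145,150.8),(197.5,138.6),(218.5,226),(162.5,239)]
p=ray(c,q,28)[:,:2];print("rim",p.round(1).tolist(),p.mean(0).round(1))
hsv=cv2.cvtColor(im,cv2.COLOR_BGR2HSV);g=hsv[...,2]
# right outer edge and top edge by mask: bright rim vs bench
m=(g>195)&(hsv[...,1]<40);m[:,:140]=0;m[:,225:]=0;m[:130]=0;m[245:]=0
n,l,st,ce=cv2.connectedComponentsWithStats(m.astype(np.uint8))
for i in range(1,n):
    if st[i,4]>30:print(st[i],ce[i].round(1))
pts=[]
for v in range(150,215,5):
    u=np.where(m[v,190:])[0]
    if len(u):pts.append((190+u.max()+.5,v))
pw=ray(c,pts,28)[:,:2];f=cv2.fitLine(pw.astype(np.float32),cv2.DIST_HUBER,0,.01,.01).ravel();print("handle-side rim line",f.round(3),np.degrees(np.arctan(f[1]/f[0])))
# wing
h=W[...,2];k=(h>58)&(h<85);k[:,:165]=0;k[:,205:]=0;k[:195]=0;k[240:]=0
print("wing depth",rects(c,k,72,10),W[k].mean(0) if k.any() else 0,W[k][:,2].max() if k.any() else 0)
B=im.astype(int);print(im[205:235:3,172:200:3].max(-1))
k2=(g>150);k2[:,:170]=0;k2[:,200:]=0;k2[:205]=0;k2[:,:]&=True;k2[232:]=0
print("wing col",rects(c,k2,70,5))
c=dict(np.load("pics/top0.npz"));hsv=cv2.cvtColor(c["image"],cv2.COLOR_BGR2HSV)
for t in(170,190,210,225):
    m=(hsv[...,2]>t)&(hsv[...,1]<45);mm=np.zeros_like(m);mm[205:245,262:325]=m[205:245,262:325];mm[138:158,315:375]=m[138:158,315:375]
    print(t,rects(c,mm,9,40))
```

```text
rim [[648.1, 264.1], [680.1, 120.7], [439.1, 64.5], [406.5, 215.5]] [543.5 166.2]
[ 140  138   78  102 1537] [163.3 195. ]
[178 211  11  17  85] [182.8 219.9]
handle-side rim line [9.78000e-01 2.10000e-01 5.70805e+02 9.59370e+01] 12.10612
wing depth [([184.0, 219.0], [458.1, 149.0], [50.8, 14.3], 28.8)] [457.88745599 149.0050048   71.67873649] 79.38949711483497
[[ 54  58  58  56  57  58  61  59  65 154]
 [ 73  53  61  63  57  58  62  67  61  79]
 [ 73  56 146 168  60  98 115 102  41  57]
 [ 61  75 193 240 119 204 130 113  38  62]
 [ 56  63 130 237 206 198 232 110  48  62]
 [ 58  62 125 238 242 143 235 110  67  50]
 [ 59  62 114 234 242 221 122 105  94  39]
 [ 55  61  83 132 172 238 106  91  98  43]
 [ 61  59  70 113 100 103  65 103 161 222]
 [ 64  61  81 121 190 233 239 239 228 196]]
wing col [([193.0, 230.0], [428.6, 125.5], [31.2, 5.2], 89.1), ([184.0, 219.0], [456.6, 150.7], [40.3, 36.8], 68.6)]
170 [([294.0, 223.0], [446.2, -140.5], [137.4, 35.6], 75.5), ([346.0, 147.0], [653.8, -289.7], [132.5, 31.2], 89.2)]
190 [([293.0, 223.0], [445.3, -139.6], [134.6, 29.5], 75.4), ([346.0, 147.0], [655.0, -289.7], [132.9, 26.3], -89.3)]
210 [([294.0, 223.0], [445.0, -139.5], [132.1, 26.1], 76.1), ([346.0, 147.0], [653.8, -289.7], [126.8, 25.5], 89.2)]
225 [([293.0, 223.0], [444.6, -139.8], [130.2, 24.8], 75.8), ([345.0, 147.0], [655.2, -289.7], [126.7, 22.7], 89.2)]
```

>>> arm_command --rows '[0,25,-20,10.6,40,0,25,-20,10.6,40,0,0,-20,10.6,40,0,0,-20,10.6,40,0,0,-20,10.6,40]' --newtons 25

```text
clock: 8.18
eef_pos: [447.3, -138.2, 117.7]
eef_rot: [3.14, -0.0, 1.147]
wrist_force: [0.1, -0.4, -0.1]
finger_gap: 40.0
```

>>> arm_command --rows '[0,0,-20,10.5,40,0,0,-40,0,40,0,0,-20,0,40,0,0,0,0,40]'

```text
clock: 8.68
eef_pos: [446.7, -138.2, 37.1]
eef_rot: [-3.14, -0.0, 1.324]
wrist_force: [0.5, -0.2, 0.5]
finger_gap: 40.0
```

Run:
```python
from cell import manip
from h import *
c=manip.camera("side");cv2.imwrite("pics/s3.png",cv2.resize(c["image"][150:290,220:400],(720,560)))
s=manip.read_state();print({k:np.round(s[k],3).tolist() for k in("eef_pos","eef_rot")})
```

```text
{'eef_pos': [447.197, -138.512, 37.989], 'eef_rot': [3.141, 0.0, 1.324]}
```

View pics/s3.png

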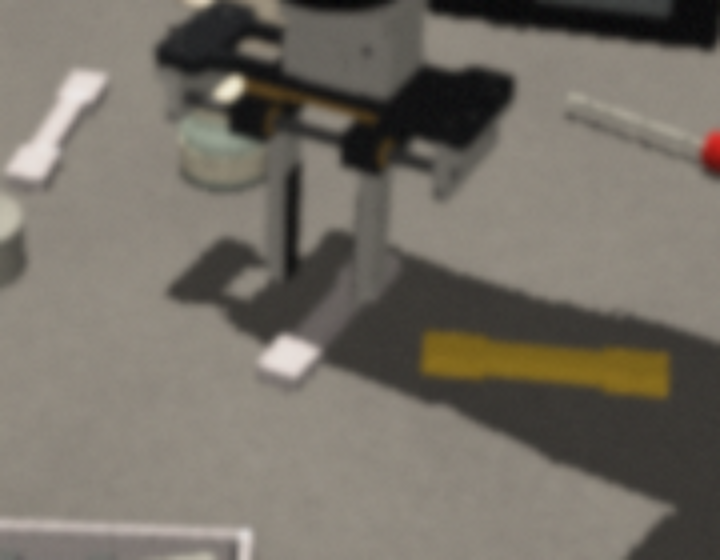

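The enlarged side crop shows the fingers straddling the white bar's waist at crop (330,290). The yellow decoy at (545,365) is clear of them. Next I'll lower and grip.

>>> arm_command --rows '[-1,-1,-14,0,40,0,0,-10,0,40,0,0,0,0,20,0,0,0,0,0,0,0,0,0,0]'

```text
clock: 9.35
eef_pos: [445.7, -139.9, 13.4]
eef_rot: [3.141, 0.0, 1.323]
wrist_force: [0.8, 0.5, 0.7]
finger_gap: 13.7
```

>>> arm_command --rows '[0,0,0,0,0,0,0,0,0,0,0,0,10,0,0,0,0,40,0,0,0,0,30,0,0]'

```text
clock: 9.98
eef_pos: [445.8, -139.9, 95.0]
eef_rot: [3.141, 0.0, 1.323]
wrist_force: [0.0, -0.4, -1.3]
finger_gap: 13.7
```

Run:
```python
from cell import manip
from h import *
s=manip.read_state();print({k:np.round(s[k],3).tolist() for k in("eef_pos","eef_rot","finger_gap")})
```

```text
{'eef_pos': [445.774, -139.936, 95.012], 'eef_rot': [3.141, 0.0, 1.323], 'finger_gap': 13.671}
```

>>> arm_command --rows '[18,50,0,5,0,18,52,0,5,0,18,52,0,5,0,18,52,0,5,0,18,52,0,6.3,0]'

```text
clock: 10.6
eef_pos: [536.0, 120.0, 93.9]
eef_rot: [3.141, 0.0, 1.785]
wrist_force: [0.3, -1.3, -1.0]
finger_gap: 13.6
```

>>> arm_command --rows '[17.8,52,0,0,0,0,0,-15,0,0,0,0,-15,0,0,0,0,0,0,0]'

```text
clock: 11.1
eef_pos: [552.6, 168.8, 61.9]
eef_rot: [-3.139, 0.0, 1.78]
wrist_force: [0.5, -0.4, -0.2]
finger_gap: 13.5
```

Run:
```python
from cell import manip
from h import *
s=manip.read_state();print({k:np.round(s[k],3).tolist() for k in("eef_pos","eef_rot","finger_gap")})
out=[]
for n in("top","side"):
    c=manip.camera(n);np.savez(f"pics/{n}4.npz",**c);out.append(c["image"])
cv2.imwrite("pics/m4.png",np.hstack([cv2.resize(out[0][120:260,110:250],(400,400)),cv2.resize(out[1][180:380,90:310],(400,400))]))
```

```text
{'eef_pos': [552.568, 168.844, 61.87], 'eef_rot': [-3.139, 0.0, 1.78], 'finger_gap': 13.527}
```

View pics/m4.png

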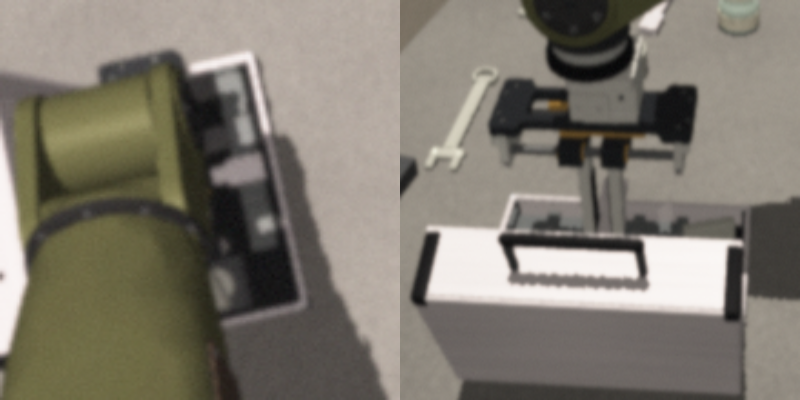

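The bar's handle-side end shows at top crop (258,165), inside the rim. I'll work out its case coordinates before lowering.

```bash
cat >> h.py <<'E'
C=np.array([543.8,168.0]);EX=np.array([-.2096,.9778]);EY=np.array([-.9778,-.2096])
def case(p): d=np.asarray(p)[...,:2]-C; return np.stack([d@EX,d@EY],-1)
E
python3 - <<'E'
from h import *
c=dict(np.load("pics/top4.npz"));W=world(c);im=c["image"]
k=case(W);z=W[...,2]
m=(k[...,0]<-15)&(k[...,0]>-75)&(abs(k[...,1]+10)<22)&(z>48)&(z<70)
print(m.sum());v,u=np.where(m)
p=case(ray(c,np.c_[u,v],60));print(p[:,0].min(),np.percentile(p[:,0],[2,10]));e=p[p[:,0]<-45];print(e[:,1].min(),e[:,1].max(),e[:,1].mean())
for q in[(200.3,177.8)]:print(case(ray(c,[q],60)))
print(im[170:186:2,180:212:2].max(-1))
E
```

```text
158
-68.47702527743353 [-67.29595344 -63.69877995]
-23.705195911603195 1.6086945221856244 -11.079131294168505
[[-63.6321892  -10.02304724]]
[[ 24  51  58  61  57  60  71 111 124  91  48  63 119  82  82  81]
 [ 31  51  54  47  38  46  70  68  74  71  57  44 117  96  81  79]
 [ 38  36  28  23  27  53  88 103 121 124 124  57  97 102  75  79]
 [ 42  25  23  31  70 121 146 146 152 151 145  77  85 119  85  82]
 [ 39  30  68  99 129 153 153 152 155 155 151  94  66 118  80  78]
 [ 38  41 120 151 150 153 151 155 153 153 149 113  50 117  91  78]
 [ 39  37 103 146 144 151 157 147 146 138 123  93  42 109  98  76]
 [ 39  35  67  95  77 103 117 107  93  87  77  59  35  90 110  81]]
```

>>> arm_command --rows '[0.5,1,-10,0,0,0,0,-10,0,0,0,0,-6,0,0,0,0,-4,0,0,0,0,0,0,0]'

```text
clock: 11.82
eef_pos: [553.8, 171.1, 32.9]
eef_rot: [-3.141, -0.0, 1.782]
wrist_force: [-0.2, 0.1, -1.6]
finger_gap: 13.8
```

>>> arm_command --rows '[0,0,-1.5,0,0,0,0,0,0,0,0,0,0,0,28,0,0,0,0,28,0,0,20,0,28]'

```text
clock: 12.45
eef_pos: [553.2, 170.9, 50.8]
eef_rot: [-3.139, 0.0, 1.782]
wrist_force: [0.7, 0.3, 0.5]
finger_gap: 28.0
```

>>> arm_command --rows '[0,0,40,0,28,0,0,40,0,40,0,-60,0,0,40,0,-60,0,0,40,0,-60,0,0,40]'

```text
clock: 13.08
eef_pos: [553.7, -10.6, 131.9]
eef_rot: [3.141, 0.0, 1.782]
wrist_force: [0.7, -0.3, -0.3]
finger_gap: 39.8
```

>>> arm_command --rows '[10,-60,0,-6,40,10,-60,0,-6,40,10,-50,0,0,40,20,-50,0,0,40,0,0,0,0,40]'

```text
clock: 13.7
eef_pos: [604.0, -232.0, 131.0]
eef_rot: [-3.141, 0.0, 1.569]
wrist_force: [1.0, 0.2, -0.4]
finger_gap: 40.5
```

Run:
```python
from cell import manip
from h import *
s=manip.read_state();print({k:np.round(s[k],3).tolist() for k in("clock","joints","eef_pos","eef_rot","finger_gap")})
out=[]
for n in("top","side"):
    c=manip.camera(n);np.savez(f"pics/{n}5.npz",**c);out.append(c["image"])
    if n=="top":
        hsv=cv2.cvtColor(c["image"],cv2.COLOR_BGR2HSV)
        for t in(130,190,215):
            m=(hsv[...,2]>t)&(hsv[...,1]<45);m[:,:165]=0;m[:130]=0;m[:,380:]=0;m[240:]=0
            for r in rects(c,m,12 if 0 else 30,100):
                if r[2][0]<200:print(t,r,case(r[1]).round(1))
cv2.imwrite("pics/m5.png",np.hstack([cv2.resize(out[0][120:260,110:250],(400,400)),cv2.resize(out[0][100:260,250:410],(400,400))]))
```

```text
{'clock': 13.7, 'joints': [-0.423, 0.589, 1.311, -0.0, 1.242, -0.421], 'eef_pos': [603.982, -231.952, 130.981], 'eef_rot': [-3.141, 0.0, 1.569], 'finger_gap': 40.501}
130 ([184.0, 219.0], [460.4, 154.9], [53.2, 37.0], 12.5) [ 4.7 84.3]
190 ([293.0, 145.0], [657.0, -141.5], [60.5, 58.5], 89.2) [-326.4  -45.8]
215 ([183.0, 183.0], [558.7, 158.8], [106.7, 25.9], -78.4) [-12.1 -12.6]
215 ([292.0, 146.0], [657.0, -140.1], [53.0, 52.3], -1.0) [-325.   -46.1]
```

View pics/m5.png

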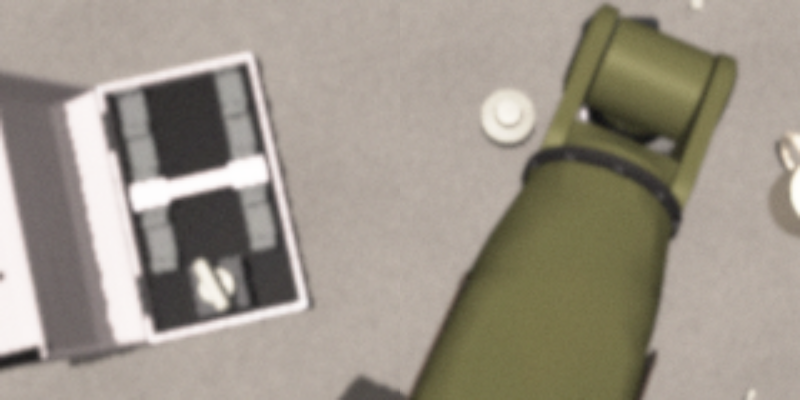

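The first bar lies straight in slot 2, at crop (200,180) in the left half. The arm hides the second bar from above, so I'll check it in the side view against the start.

Run:
```python
from h import *
for n in("side0","side2","side5"):
    c=dict(np.load(f"pics/{n}.npz"));hsv=cv2.cvtColor(c["image"],cv2.COLOR_BGR2HSV)
    m=(hsv[...,2]>170)&(hsv[...,1]<60);m[:150]=0;m[205:]=0;m[:,:200]=0;m[:,260:]=0
    print(n,[r for r in rects(c,m,12,60)])
```

```text
side0 [([234.0, 181.0], [650.4, -286.6], [129.2, 23.3], 89.2)]
side2 [([234.0, 181.0], [650.6, -286.2], [131.5, 23.4], 89.5)]
side5 [([238.0, 174.0], [649.5, -317.9], [74.0, 25.3], -86.3)]
```

>>> arm_command --rows '[24,-28,0,0,40,24.5,-28,0,0,40,0,0,-50,0,40,0,0,-40,0,40,0,0,0,0,40]'

```text
clock: 14.42
eef_pos: [651.1, -282.9, 38.8]
eef_rot: [-3.136, -0.003, 1.574]
wrist_force: [-0.9, 0.1, 1.5]
finger_gap: 40.4
```

>>> arm_command --rows '[0,0,-17,0,40,0,0,-10,0,40,0,0,0,0,20,0,0,0,0,0,0,0,0,0,0]'

```text
clock: 15.05
eef_pos: [652.6, -285.1, 15.3]
eef_rot: [3.141, 0.0, 1.572]
wrist_force: [2.1, 0.0, 3.0]
finger_gap: 13.6
```

>>> arm_command --rows '[0,0,0,0,0,0,0,0,0,0,0,0,10,0,0,0,0,40,0,0,0,0,40,0,0]'

```text
clock: 15.68
eef_pos: [652.2, -284.8, 105.8]
eef_rot: [-3.141, -0.0, 1.572]
wrist_force: [0.2, 0.3, 0.0]
finger_gap: 13.8
```

>>> arm_command --rows '[-1.3,40,0,2,0,-1.3,48,0,2,0,-1.3,48,0,2,0,-1.3,48,0,2,0,-1.3,48,0,2,0]'

```text
clock: 16.3
eef_pos: [645.7, -51.3, 105.1]
eef_rot: [3.141, 0.0, 1.748]
wrist_force: [-0.3, -0.3, -0.4]
finger_gap: 13.7
```

>>> arm_command --rows '[-1.3,48,0,2,0,-1.3,48,0,0,0,-1.3,48,0,0,0,-1.4,48,0,0,0,-1.4,48,0,0,0]'

```text
clock: 16.92
eef_pos: [639.0, 188.7, 105.1]
eef_rot: [3.141, -0.0, 1.782]
wrist_force: [0.6, -0.1, -0.9]
finger_gap: 14.0
```

>>> arm_command --rows '[0,4,-20,0,0,0,0,-20,0,0,0,0,0,0,0]'

```text
clock: 17.3
eef_pos: [638.3, 189.5, 62.2]
eef_rot: [-3.137, 0.0, 1.78]
wrist_force: [-0.2, -0.3, -0.5]
finger_gap: 13.6
```

Run:
```python
from cell import manip
from h import *
s=manip.read_state();print({k:np.round(s[k],3).tolist() for k in("clock","eef_pos","eef_rot","finger_gap")},case(s["eef_pos"]))
out=[]
for n in("top","side"):
    c=manip.camera(n);np.savez(f"pics/{n}6.npz",**c);out.append(c["image"])
    if n=="top":
        W=world(c);k=case(W);z=W[...,2]
        m=(k[...,0]<-15)&(k[...,0]>-85)&(abs(k[...,1]+98)<22)&(z>48)&(z<75)
        v,u=np.where(m);p=case(ray(c,np.c_[u,v],63));e=p[p[:,0]<-45];print(m.sum(),np.percentile(p[:,0],[0,2,10]),e[:,1].min(),e[:,1].max(),e[:,1].mean())
cv2.imwrite("pics/m6.png",np.hstack([cv2.resize(out[0][120:260,110:250],(400,400)),cv2.resize(out[1][180:380,90:310],(400,400))]))
```

```text
{'clock': 17.3, 'eef_pos': [638.303, 189.507, 62.168], 'eef_rot': [-3.137, 0.0, 1.78], 'finger_gap': 13.627} [  1.2213717  -96.91267677]
171 [-70.46222562 -69.47979009 -66.11739032] -110.44227237236836 -84.38892724321448 -97.39019639057844
```

View pics/m6.png

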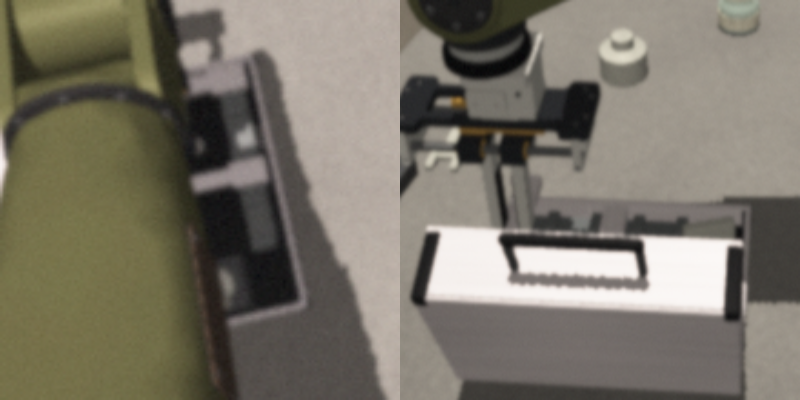

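The bar is over slot 0, with its end about 2 mm too far toward the handle side. I'll correct that and lower it.

>>> arm_command --rows '[0.2,2.2,-10,0,0,0,0,-10,0,0,0,0,-5,0,0,0,0,-3,0,0,0,0,0,0,0]'

```text
clock: 18.02
eef_pos: [639.4, 193.3, 36.5]
eef_rot: [-3.141, 0.0, 1.782]
wrist_force: [0.3, -0.1, -0.2]
finger_gap: 13.5
```

>>> arm_command --rows '[0,0,-2,0,0,0,0,0,0,0,0,0,0,0,28,0,0,0,0,28,0,0,20,0,28]'

```text
clock: 18.65
eef_pos: [638.5, 193.1, 53.7]
eef_rot: [-3.139, 0.0, 1.782]
wrist_force: [1.0, 0.2, 0.7]
finger_gap: 28.0
```

>>> arm_command --rows '[0,0,40,0,28,0,0,40,0,40,0,-60,0,0,40,-20,-60,0,0,40,-40,-40,0,0,40]'

```text
clock: 19.27
eef_pos: [579.5, 31.7, 135.6]
eef_rot: [3.14, 0.001, 1.78]
wrist_force: [0.7, -0.8, 0.0]
finger_gap: 40.1
```

>>> arm_command --rows '[-40,-40,0,0,40,-40,-30,0,0,40,0,0,0,0,40]'

```text
clock: 19.65
eef_pos: [498.5, -37.5, 136.0]
eef_rot: [3.14, 0.001, 1.779]
wrist_force: [0.3, 0.4, 0.2]
finger_gap: 39.9
```

Run:
```python
from cell import manip
from h import *
s=manip.read_state();print({k:np.round(s[k],3).tolist() for k in("clock","joints","eef_pos","eef_rot","finger_gap")})
out=[]
for n in("top","side"):
    c=manip.camera(n);np.savez(f"pics/{n}7.npz",**c);out.append(c["image"])
    if n=="top":
        W=world(c);k=case(W);z=W[...,2];g=c["image"].max(-1)
        for y0 in(-98,-54,-10,34):
            m=(abs(k[...,1]-y0)<16)&(abs(k[...,0])<70)&(g>175)&(z<60);v,u=np.where(m)
            if m.sum()<40:print(y0,"empty",m.sum());continue
            p=case(ray(c,np.c_[u,v],30));f=[p[p[:,0]<-36][:,1].mean(),p[p[:,0]>36][:,1].mean()]
            print(y0,m.sum(),p.min(0),p.max(0),"end y",f,"z end/mid/end",[np.median(z[m&(abs(k[...,0]-x)<12)]).round(1) for x in(-50,0,50)])
        kk=(z>58)&(z<85)&(np.hypot(k[...,0],k[...,1]-88)<35);print("wing",rects(c,kk,72,10))
cv2.imwrite("pics/m7.png",np.hstack([cv2.resize(out[0][120:260,110:250],(400,400)),cv2.resize(out[1][180:380,90:310],(400,400))]))
```

```text
{'clock': 19.65, 'joints': [-0.148, 0.273, 1.754, -0.0, 1.112, -0.357], 'eef_pos': [498.504, -37.494, 136.032], 'eef_rot': [3.14, 0.001, 1.779], 'finger_gap': 39.912}
-98 380 [ -71.4582632  -114.40947526] [ 64.47105018 -82.85186332] end y [np.float64(-100.62122701256936), np.float64(-101.20391245104359)] z end/mid/end [np.float64(30.4), np.float64(31.0), np.float64(30.6)]
-54 empty 6
-10 406 [-71.27822411 -25.51105785] [64.49305072  7.55391085] end y [np.float64(-11.357057453229634), np.float64(-11.915736388964104)] z end/mid/end [np.float64(29.4), np.float64(29.6), np.float64(29.7)]
34 empty 6
wing [([184.0, 219.0], [458.1, 149.0], [50.8, 14.3], 28.8)]
```

View pics/m7.png

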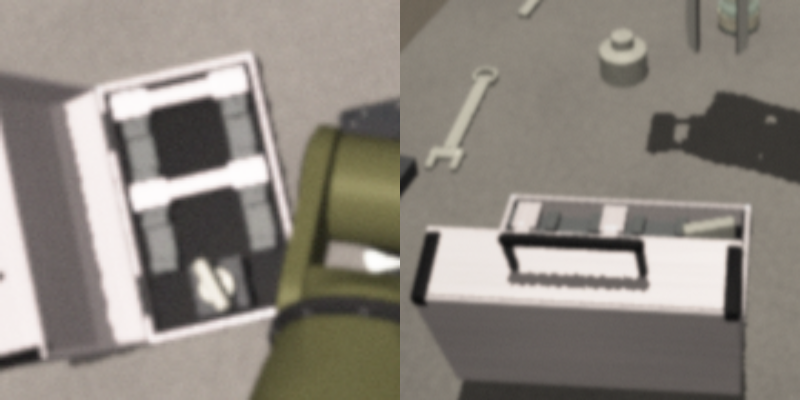

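Both bars are seated, with tops about 30 mm above the bench and straight in slots 0 and 2. The wing is at (458,149) along 28.8°. I'll turn the tool to 208.8° above it for a single full clockwise sweep.

>>> arm_command --rows '[-8,37,0,10.7,40,-8,37,0,10.7,40,-8,37,0,10.7,40,-8,37,0,10.7,40,-8,38,0,10.7,40]' --newtons 25

```text
clock: 20.38
eef_pos: [460.0, 152.3, 135.0]
eef_rot: [3.141, 0.001, 2.723]
wrist_force: [1.4, -0.9, -0.4]
finger_gap: 40.0
```

>>> arm_command --rows '[0,0,0,10.7,40,0,0,0,10.7,40,0,0,0,10.7,40,0,0,0,10.7,40,0,0,0,10.7,40]'

```text
clock: 21.0
eef_pos: [460.4, 151.2, 134.9]
eef_rot: [-3.141, 0.001, -2.626]
wrist_force: [-0.8, -0.1, -0.5]
finger_gap: 40.0
```

>>> arm_command --rows '[0,0,-20,0,36,0,0,-20,0,36,0,0,0,0,36,0,0,0,0,36]'

```text
clock: 21.5
eef_pos: [460.3, 150.6, 95.4]
eef_rot: [-3.141, 0.001, -2.633]
wrist_force: [0.4, -0.0, 0.3]
finger_gap: 36.0
```

Run:
```python
from cell import manip
from h import *
s=manip.read_state();print({k:np.round(s[k],3).tolist() for k in("clock","joints","eef_pos","eef_rot","finger_gap","moment")})
```

```text
{'clock': 21.5, 'joints': [0.241, 0.298, 1.83, 0.0, 1.012, -1.838], 'eef_pos': [460.294, 150.636, 95.44], 'eef_rot': [-3.141, 0.001, -2.633], 'finger_gap': 35.965, 'moment': [0.118, -0.094, -0.029]}
```

>>> arm_command --rows '[-2.3,-1.2,-15,0,36,0,0,-12,0,36,0,0,-8,0,36,0,0,0,0,36,0,0,0,0,20]'

```text
clock: 22.12
eef_pos: [457.5, 148.9, 59.8]
eef_rot: [-3.142, 0.0, -2.634]
wrist_force: [0.1, -0.4, 0.2]
finger_gap: 29.4
```

>>> arm_command --rows '[0,0,0,0,10,0,0,0,0,0,0,0,0,0,0,0,0,0,0,0]'

```text
clock: 22.62
eef_pos: [456.2, 151.1, 59.9]
eef_rot: [3.137, 0.0, -2.634]
wrist_force: [-10.8, 21.1, 4.5]
finger_gap: 11.7
```

```bash
cat > st.py <<'E'
from cell import manip
import numpy as np
s=manip.read_state();print({k:np.round(s[k],3).tolist() for k in("clock","joints","eef_pos","eef_rot","finger_gap","wrist_force","moment")})
E
python3 st.py
```

```text
{'clock': 22.625, 'joints': [0.241, 0.349, 1.862, 0.005, 0.931, -1.84], 'eef_pos': [456.178, 151.133, 59.886], 'eef_rot': [3.137, 0.0, -2.634], 'finger_gap': 11.717, 'wrist_force': [-10.789, 21.112, 4.487], 'moment': [4.308, 1.896, -0.044]}
```

>>> arm_command --rows '[-0.6,2.6,0,0,0,0,0,-0.1,-5,0,0,0,-0.1,-10,0,0,0,-0.1,-10,0,0,0,-0.1,-10,0]'

```text
clock: 23.25
eef_pos: [456.2, 151.0, 59.4]
eef_rot: [-3.14, -0.001, 3.033]
wrist_force: [-4.7, -4.7, 4.5]
finger_gap: 11.4
```

```bash
python3 st.py
```

```text
{'clock': 23.25, 'joints': [0.244, 0.35, 1.862, -0.001, 0.931, -1.218], 'eef_pos': [456.182, 151.023, 59.387], 'eef_rot': [-3.14, -0.001, 3.033], 'finger_gap': 11.375, 'wrist_force': [-4.747, -4.739, 4.486], 'moment': [-1.046, 0.864, 0.119]}
```

>>> arm_command --rows '[-0.5,-0.4,-0.1,-10,0,0,0,-0.2,-10,0,0,0,-0.1,-10,0,0,0,-0.2,-10,0,0,0,-0.1,-10,0]'

```text
clock: 23.88
eef_pos: [455.6, 150.2, 58.7]
eef_rot: [-3.139, 0.0, 2.16]
wrist_force: [-6.0, -8.1, 6.6]
finger_gap: 11.4
```

>>> arm_command --rows '[0,0,-0.1,-10,0,0,0,-0.2,-10,0,0,0,-0.1,-10,0,0,0,-0.2,-10,0,0,0,-0.1,-10,0]'

```text
clock: 24.5
eef_pos: [454.7, 150.2, 57.9]
eef_rot: [-3.138, 0.003, 1.288]
wrist_force: [-13.5, -7.5, 10.7]
finger_gap: 11.8
```

```bash
python3 st.py
```

```text
{'clock': 24.5, 'joints': [0.243, 0.351, 1.866, -0.001, 0.929, 0.527], 'eef_pos': [454.72, 150.152, 57.878], 'eef_rot': [-3.138, 0.003, 1.288], 'finger_gap': 11.812, 'wrist_force': [-13.503, -7.508, 10.696], 'moment': [-1.597, 2.534, 0.076]}
```

>>> arm_command --rows '[-1.5,-0.8,0,-10,0,0,0,0,-10,0,0,0,-0.1,-10,0,0,0,-0.1,-10,0,0,0,-0.1,-10,0]'

```text
clock: 25.12
eef_pos: [454.2, 150.2, 57.8]
eef_rot: [3.141, 0.001, 0.417]
wrist_force: [-7.9, -7.3, 9.3]
finger_gap: 18.6
```

```bash
python3 st.py
```

```text
{'clock': 25.125, 'joints': [0.243, 0.349, 1.869, -0.0, 0.925, 1.398], 'eef_pos': [454.234, 150.234, 57.755], 'eef_rot': [3.141, 0.001, 0.417], 'finger_gap': 18.633, 'wrist_force': [-7.92, -7.343, 9.268], 'moment': [-1.404, 1.693, 1.263]}
```

>>> arm_command --rows '[0,0,-0.1,-10,0,0,0,-0.1,-10,0,0,0,-0.1,-10,0,0,0,0,0,0]'

```text
clock: 25.62
eef_pos: [454.7, 150.6, 57.3]
eef_rot: [3.141, -0.001, -0.1]
wrist_force: [1.8, 6.4, -2.1]
finger_gap: 36.7
```

```bash
python3 st.py
```

```text
{'clock': 25.625, 'joints': [0.244, 0.35, 1.869, -0.001, 0.922, 1.915], 'eef_pos': [454.715, 150.596, 57.314], 'eef_rot': [3.141, -0.001, -0.1], 'finger_gap': 36.701, 'wrist_force': [1.839, 6.374, -2.117], 'moment': [0.161, 0.33, 2.523]}
```

The opening grew as the moment about z rose, so the wing stopped turning before the tool did. Either it bottomed or the grip slackened. I'll twist back until the pads sit flat again.

>>> arm_command --rows '[0,0,0,10,0,0,0,0,10,0,0,0,0,10,0,0,0,0,0,0]'

```text
clock: 26.12
eef_pos: [454.7, 150.6, 57.3]
eef_rot: [-3.141, -0.0, 0.421]
wrist_force: [-1.5, 5.5, 0.1]
finger_gap: 20.1
```

```bash
python3 st.py
```

```text
{'clock': 26.125, 'joints': [0.243, 0.35, 1.869, 0.001, 0.923, 1.393], 'eef_pos': [454.657, 150.59, 57.327], 'eef_rot': [-3.141, -0.0, 0.421], 'finger_gap': 20.119, 'wrist_force': [-1.491, 5.465, 0.132], 'moment': [1.023, 0.37, 0.416]}
```

>>> arm_command --rows '[0,0,0,10,0,0,0,0,5,0,0,0,0,0,0]'

```text
clock: 26.5
eef_pos: [454.6, 150.6, 57.2]
eef_rot: [-3.141, -0.0, 0.68]
wrist_force: [-2.1, 6.0, -1.2]
finger_gap: 15.0
```

```bash
python3 st.py
```

```text
{'clock': 26.5, 'joints': [0.243, 0.35, 1.869, 0.001, 0.922, 1.133], 'eef_pos': [454.621, 150.619, 57.216], 'eef_rot': [-3.141, -0.0, 0.68], 'finger_gap': 15.006, 'wrist_force': [-2.067, 6.001, -1.24], 'moment': [1.072, 0.242, 0.229]}
```

>>> arm_command --rows '[0,0,0,5,0,0,0,0,0,0]'

```text
clock: 26.75
eef_pos: [454.6, 150.5, 57.2]
eef_rot: [-3.141, -0.0, 0.767]
wrist_force: [-1.3, 6.2, -1.7]
finger_gap: 13.4
```

```bash
python3 st.py
```

```text
{'clock': 26.75, 'joints': [0.243, 0.35, 1.869, 0.001, 0.923, 1.046], 'eef_pos': [454.582, 150.548, 57.182], 'eef_rot': [-3.141, -0.0, 0.767], 'finger_gap': 13.423, 'wrist_force': [-1.267, 6.236, -1.732], 'moment': [1.006, 0.248, 0.18]}
```

>>> arm_command --rows '[0,0,0,5,0,0,0,0,0,0]'

```text
clock: 27.0
eef_pos: [454.4, 150.4, 57.1]
eef_rot: [-3.141, 0.0, 0.854]
wrist_force: [-3.0, 4.4, -1.0]
finger_gap: 12.5
```

```bash
python3 st.py
```

```text
{'clock': 27.0, 'joints': [0.243, 0.35, 1.869, 0.001, 0.923, 0.96], 'eef_pos': [454.417, 150.357, 57.107], 'eef_rot': [-3.141, 0.0, 0.854], 'finger_gap': 12.508, 'wrist_force': [-3.011, 4.402, -1.003], 'moment': [0.756, 0.602, 0.205]}
```

The opening fits a wing held at about 0.865 rad against a hard stop: 15.0, 13.4 and 12.5 mm at 0.68, 0.77 and 0.85 rad, with 2.5 N m at the far end. The screw has bottomed, so it started about 1.3 rad in. Next I'll back it off 90° to about 2.435 rad.

>>> arm_command --rows '[0,0,0,0,0,0.3,0,0.1,10,0,0.3,0,0.1,10,0,0.3,0,0.2,10,0,0.3,0,0.1,10,0]'

```text
clock: 27.62
eef_pos: [455.0, 150.1, 57.6]
eef_rot: [-3.139, 0.0, 1.556]
wrist_force: [-9.3, 1.5, 4.1]
finger_gap: 11.9
```

```bash
python3 st.py
```

```text
{'clock': 27.625, 'joints': [0.242, 0.351, 1.866, 0.0, 0.927, 0.256], 'eef_pos': [455.009, 150.054, 57.565], 'eef_rot': [-3.139, 0.0, 1.556], 'finger_gap': 11.918, 'wrist_force': [-9.34, 1.477, 4.061], 'moment': [0.259, 1.641, -0.079]}
```

>>> arm_command --rows '[0,0,0.1,10,0,0,0,0.2,10,0,0,0,0.1,10,0,0,0,0.2,10,0,0,0,0.1,10,0]'

```text
clock: 28.25
eef_pos: [455.7, 150.3, 58.3]
eef_rot: [-3.141, -0.001, 2.429]
wrist_force: [-2.4, 4.6, -0.9]
finger_gap: 11.8
```

>>> arm_command --rows '[0,0,0,0,0,0,0,0,0,0]'

```text
clock: 28.5
eef_pos: [455.7, 150.3, 58.4]
eef_rot: [-3.141, -0.001, 2.423]
wrist_force: [-3.0, 4.2, -0.3]
finger_gap: 11.8
```

```bash
python3 st.py
```

```text
{'clock': 28.5, 'joints': [0.242, 0.35, 1.865, 0.001, 0.927, -0.611], 'eef_pos': [455.674, 150.348, 58.351], 'eef_rot': [-3.141, -0.001, 2.423], 'finger_gap': 11.753, 'wrist_force': [-3.017, 4.178, -0.313], 'moment': [0.789, 0.471, 0.027]}
```

>>> arm_command --rows '[0,0,0,0,36,0,0,0,0,36,0,0,30,0,36,0,0,50,0,36,0,0,60,0,36]'

```text
clock: 29.12
eef_pos: [455.6, 149.9, 199.6]
eef_rot: [-3.14, -0.001, 2.426]
wrist_force: [0.4, 0.1, 0.8]
finger_gap: 35.8
```

>>> arm_command --rows '[0,-40,30,-10.6,36,0,-40,20,-10.6,36,0,-40,0,-10.6,36,0,-40,0,-10.6,36,0,-40,0,-10.6,36]'

```text
clock: 29.75
eef_pos: [455.8, -51.3, 248.6]
eef_rot: [3.141, 0.0, 1.495]
wrist_force: [0.2, -0.4, -0.2]
finger_gap: 36.1
```

>>> arm_command --rows '[0,0,0,-10.6,36,0,0,0,-10.6,36,0,0,0,-10.6,36,0,0,0,-10.6,36,0,0,0,-10.6,36]'

```text
clock: 30.38
eef_pos: [456.0, -50.0, 248.5]
eef_rot: [3.141, -0.0, 0.57]
wrist_force: [-0.2, 0.0, -0.1]
finger_gap: 36.0
```

```bash
python3 st.py
python3 - <<'E'
from cell import manip
from h import *
out=[]
for n in("top","side"):
    c=manip.camera(n);np.savez(f"pics/{n}8.npz",**c);out.append(c["image"])
    if n=="top":
        W=world(c);k=case(W);z=W[...,2];g=c["image"].max(-1)
        for y0 in(-98,-10):
            m=(abs(k[...,1]-y0)<16)&(abs(k[...,0])<70)&(g>175)&(z<60);v,u=np.where(m);p=case(ray(c,np.c_[u,v],30))
            print(y0,m.sum(),p.min(0),p.max(0))
        kk=(z>56)&(z<85)&(np.hypot(k[...,0],k[...,1]-88)<35);print("wing",rects(c,kk,70,10))
    else:
        W=world(c);k=case(W);hm=(W[...,2]>185)&(k[...,0]>120)&(k[...,0]<200)&(abs(k[...,1])<60)&(c["image"].max(-1)<70)
        print("handle",hm.sum(),np.median(W[hm],0),np.median(k[hm],0))
cv2.imwrite("pics/m8.png",np.hstack([cv2.resize(out[0][120:260,110:250],(400,400)),cv2.resize(out[1][180:380,90:310],(400,400))]))
E
```

```text
{'clock': 30.375, 'joints': [-0.189, 0.068, 1.719, -0.0, 1.354, 0.812], 'eef_pos': [455.981, -49.993, 248.533], 'eef_rot': [3.141, -0.0, 0.57], 'finger_gap': 36.003, 'wrist_force': [-0.204, 0.038, -0.114], 'moment': [0.011, -0.017, -0.035]}
-98 378 [ -71.4582632  -114.12832964] [ 64.47105018 -82.85186332]
-10 409 [-71.27822411 -25.51105785] [64.49305072 10.23051013]
wing [([184.0, 219.0], [457.4, 149.6], [49.7, 13.7], -40.9)]
handle 439 [504.96122194 333.40566652 203.37061034] [169.95665666   3.11568774]
```

View pics/m8.png

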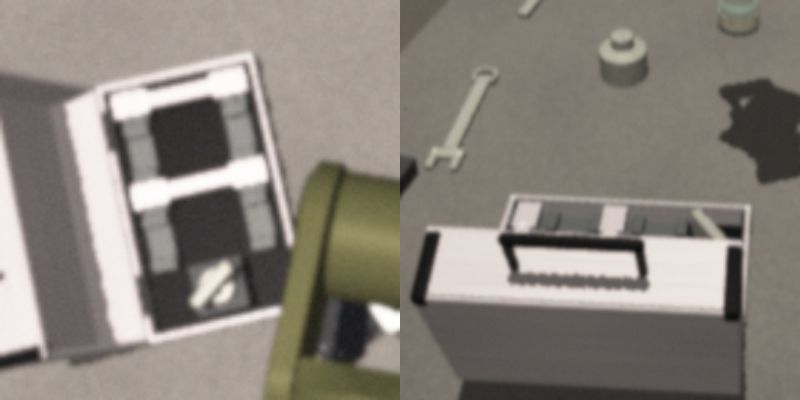

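Both bars are unchanged. The wing now lies at 139°, which is 89.5° back from the bottomed 49.6°. The handle is at about (506,332), z about 202. Next I'll grip it and close the lid.

>>> arm_command --rows '[6.5,40,0,-5,36,6.5,48,0,-5,36,6.5,48,0,-5,36,6.5,48,0,-5.6,36,6.5,48,0,0,36]' --newtons 12

```text
clock: 31.1
eef_pos: [488.6, 183.8, 248.6]
eef_rot: [3.141, -0.0, 0.221]
wrist_force: [0.3, 0.2, 0.1]
finger_gap: 36.0
```

>>> arm_command --rows '[6.5,49,0,0,36,6.5,49,0,0,36,5.5,51,0,0,36,0,0,0,0,36]'

```text
clock: 31.6
eef_pos: [506.5, 333.7, 247.5]
eef_rot: [3.141, 0.001, 0.225]
wrist_force: [0.4, -0.5, 0.5]
finger_gap: 36.4
```

>>> arm_command --rows '[0,0,-20,0,36,0,0,-20,0,36,0,0,-12,0,36,0,0,0,0,36]'

```text
clock: 32.1
eef_pos: [506.9, 330.6, 196.0]
eef_rot: [3.141, 0.001, 0.219]
wrist_force: [-0.3, -0.6, 0.3]
finger_gap: 36.1
```

>>> arm_command --rows '[0,0,0,0,20,0,0,0,0,0,0,0,0,0,0,0,0,0,0,0]'

```text
clock: 32.6
eef_pos: [507.2, 330.6, 196.8]
eef_rot: [3.14, -0.0, 0.218]
wrist_force: [0.2, -5.5, 3.0]
finger_gap: 9.4
```

```bash
python3 st.py
```

```text
{'clock': 32.6, 'joints': [0.518, 0.439, 1.378, -0.001, 1.325, 1.871], 'eef_pos': [507.248, 330.567, 196.842], 'eef_rot': [3.14, -0.0, 0.218], 'finger_gap': 9.378, 'wrist_force': [0.23, -5.545, 2.976], 'moment': [-1.005, -0.064, -0.03]}
```

>>> arm_command --rows '[3.8,-17.8,8.2,0,0,4,-18.9,6.4,0,0,4.2,-19.4,4.3,0,0,4.9,-23.1,2.4,0,0,4.3,-19.8,-0.3,0,0]'

```text
clock: 33.22
eef_pos: [528.4, 230.5, 217.8]
eef_rot: [3.142, -0.0, 0.217]
wrist_force: [-0.5, 1.2, 1.7]
finger_gap: 9.3
```

>>> arm_command --rows '[4.2,-19.8,-2.4,0,0,4.2,-19.4,-4.4,0,0,4,-18.8,-6.5,0,0,3.9,-18.1,-8.5,0,0,3.7,-17.1,-10.4,0,0]'

```text
clock: 33.85
eef_pos: [548.2, 137.8, 184.2]
eef_rot: [3.142, 0.001, 0.218]
wrist_force: [-0.7, 1.1, -1.4]
finger_gap: 9.6
```

```bash
python3 st.py
```

```text
{'clock': 33.85, 'joints': [0.181, 0.361, 1.516, -0.0, 1.265, 1.534], 'eef_pos': [548.245, 137.786, 184.241], 'eef_rot': [3.142, 0.001, 0.218], 'finger_gap': 9.554, 'wrist_force': [-0.702, 1.139, -1.365], 'moment': [0.374, 0.28, -0.068]}
```

>>> arm_command --rows '[3.4,-15.9,-12.1,0,0,3.1,-14.6,-13.8,0,0,2.8,-13.1,-15.3,0,0,2.4,-11.4,-16.5,0,0,2.1,-9.8,-17.7,0,0]'

```text
clock: 34.48
eef_pos: [562.1, 73.5, 108.6]
eef_rot: [3.142, -0.0, 0.218]
wrist_force: [-0.3, 1.0, -1.5]
finger_gap: 9.4
```

>>> arm_command --rows '[1.7,-7.9,-18.7,0,0,1.3,-5.9,-19.4,0,0,0.8,-3.4,-12,0,0,0,0,0,0,0]'

```text
clock: 34.98
eef_pos: [565.5, 57.3, 58.5]
eef_rot: [-3.141, 0.001, 0.218]
wrist_force: [-0.8, 3.5, -1.7]
finger_gap: 9.4
```

```bash
python3 st.py
```

```text
{'clock': 34.975, 'joints': [0.036, 0.517, 1.612, 0.001, 1.014, 1.389], 'eef_pos': [565.493, 57.297, 58.484], 'eef_rot': [-3.141, 0.001, 0.218], 'finger_gap': 9.441, 'wrist_force': [-0.824, 3.516, -1.664], 'moment': [0.618, 0.233, -0.034]}
```

>>> arm_command --rows '[0,0,-4,0,0,0,0,-2,0,0,0,0,-2,0,0,0,0,0,0,0]'

```text
clock: 35.48
eef_pos: [565.8, 56.3, 51.8]
eef_rot: [3.14, 0.0, 0.218]
wrist_force: [-0.6, -6.4, -1.0]
finger_gap: 9.5
```

>>> arm_command --rows '[0,0,0,0,36,0,0,0,0,36,0,0,40,0,36,0,0,50,0,36,0,0,50,0,36]'

```text
clock: 36.1
eef_pos: [565.7, 57.2, 193.5]
eef_rot: [-3.142, -0.001, 0.218]
wrist_force: [0.5, -0.5, 0.5]
finger_gap: 36.0
```

>>> arm_command --rows '[-20,-50,10,0,36,-20,-60,0,0,36,-20,-60,0,0,36,-20,-60,0,0,36,0,0,0,0,36]'

```text
clock: 36.72
eef_pos: [485.4, -173.9, 202.0]
eef_rot: [3.141, -0.001, 0.213]
wrist_force: [0.3, 0.3, 0.0]
finger_gap: 35.8
```

```bash
python3 st.py
python3 - <<'E'
from cell import manip
from h import *
out=[]
for n in("top","side"):
    c=manip.camera(n);np.savez(f"pics/{n}9.npz",**c);out.append(c["image"])
    if n=="top":
        W=world(c);k=case(W);z=W[...,2]
        for x in(-65,-30,0,30,65):print(x,np.median(z[(abs(k[...,0]-x)<5)&(abs(k[...,1])<80)]).round(2))
        c0=dict(np.load("pics/top0.npz"));z0=world(c0)[...,2];k0=case(world(c0))
        print([np.median(z0[(abs(k0[...,0]-x)<5)&(abs(k0[...,1])<80)]).round(2) for x in(-65,-30,0,30,65)])
cv2.imwrite("pics/m9.png",np.hstack([cv2.resize(out[0],(400,300)),cv2.resize(out[1],(400,300))]))
E
```

```text
{'clock': 36.725, 'joints': [-0.415, 0.236, 1.637, -0.0, 1.268, 0.943], 'eef_pos': [485.416, -173.931, 202.03], 'eef_rot': [3.141, -0.001, 0.213], 'finger_gap': 35.818, 'wrist_force': [0.331, 0.282, 0.044], 'moment': [0.083, 0.004, -0.011]}
-65 84.58
-30 84.66
0 84.52
30 84.51
65 84.58
[np.float64(84.89), np.float64(84.82), np.float64(84.63), np.float64(84.49), np.float64(84.62)]
```

View pics/m9.png

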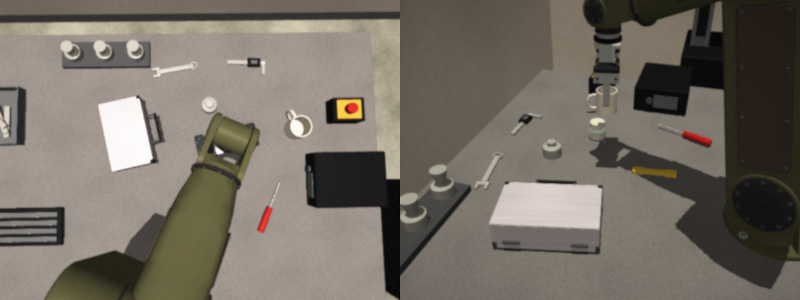

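The lid is shut and level, matching the first view. No white bars remain on the bench, and the load cell, jar and mug are still standing in place. The arm is clear, so I'll hand in.

```bash
python3 -c "
from cell import manip
print(manip.sign_off())"
```

```text
the job is handed in; nothing more can be done
None
```

The job is finished and handed in at about 37 s on the robot's clock; no verdict was reported.

- **Lid opened:** I lifted it by the handle to its stop, and the pictures confirmed it was resting open.
- **Bars:** Only two white bars were on the bench. I laid them in slots 2 and 0, and left the yellow look-alike alone. After placing, both tops read about 30 mm above the bench. Both bars lay straight and within about 3–4 mm of their slot points, and were unchanged when checked again just before closing.
- **Screw:** It bottomed after about 159° clockwise instead of the 229° I had allowed for, so it must have started partly in. I overshot: the stopped wing pushed the fingers open and the moment reached 2.5 N m. I take that as the hard stop, since the screw's own friction is only about 0.06 N m. The screw angle itself can't be read, so bottoming rests on that evidence. I then backed it off, and the camera showed the wing 89.5° back from where it stopped.
- **Lid closed:** The top reads 84.5–84.7 mm across its width, level and matching the first picture.
- **Bystanders:** In the last pictures the load cell, jar and mug were still standing in place. I checked these by eye and did not measure them.
- **Disagreements:** Grip forces suggested the case sits 2–3 mm further toward the hinge side than the camera calibration gave. The bars still seated well.

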